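# Fetch the small bottle from behind two others and close up the stand

## Robot

A 6-joint arm with a two-finger parallel gripper is mounted at the origin on a cart in front of the work surface, level with it; the furniture and walls round the work are solid. World frame = base frame: x ahead of the robot, y to its left, z up, the work surface at z = 0. Lengths are in m, angles in degrees, forces in N, time in s.
With the tool pointing down it reaches from about 0.3 to 0.75 m from the base axis. Payload 8.5 kg.
Tool frame: the origin (TCP) lies at the very end of the fingers, on their centre line; the grasp point (between the pads) lies env.pinch_z behind it (env.pinch_z is the distance from the TCP to the grasp point, in m); z points along the fingers, y is the line along which they close (so a half turn about z gives the same grasp; the last joint's range is limited). The gripper opens to 85 mm and grips with 20 to 120 N. Pads are 22 mm wide; open, the fingers measure 114 mm over their backs; the gripper's body (76 mm by 85 mm) begins 54 mm behind the grasp point. The pads swing forward as they close: fully open they stand 13 mm farther back than shut.
Start: joints at [60.831, 21.807, 74.336, -0, 83.858, -12.336], TCP at [0.159, 0.526, 0.196] pointing down, gripper open.
Joint ranges: [-178.18, 178.18], [-50.72, 133.34], [12.68, 142.11], [-81.47, 261.47], [9.98, 163.14], [-165.26, 165.26]. Speed limits (degrees/s): [136.94, 136.94, 180, 180, 180, 180].

## Interface

Orientations are given as a 3x3 rotation matrix whose columns are the frame's x, y, z axes.
In Python, from rig import telemetry, get_image, env gives the robot as it stands. The module is installed in compiled form; this text tells all that it offers.
- The arm moves only by the tool apply_moves, never from a script. Its argument "series" is a list of rows, each a list of 7 numbers: the shift along the tool's x, y, z in mm, then the turn, a rotation vector about the tool's x, y, z in degrees, then the opening, from 0 (shut) to 1 (fully open). A call has 1 to 12 rows; each row shifts and turns the commanded pose from where the row before left it, along the tool's axes as they then stand; what a row does not reach is not made up. A row lasts 1/8 s, in which the tool goes at most 62.5 mm and 10.7 degrees, less where a joint would pass 70% of its speed; a pose out of reach is approached as far as the arm can. A call with a gripper value outside its range is refused whole. The fingers move at their own pace and stop on an object; "grip_force" is the grip in N (left out, the last holds). Time passes only in rows, so rows that do not move let the fingers close. It gives the time, the measured TCP pose, the force, the opening and the grip force at its end, in the units of the state.
- telemetry.observe(): the state, without advancing time (a new reading comes with each control period).
- get_image(name): name is "scene" or "top" or "wrist"; returns a dict with "frame" (420x560x3 uint8, red, green, blue), "z_map" (420x560 float32, m along the optical axis (not along the pixel's ray), 0 where there is no reading), "vertical_fov" (degrees; the focal length in pixels is half the picture's height over the tangent of half this angle, whatever the lens; pixels are square), "cx", "cy" (the principal point, pixels), "dist" ([k1, k2, p1, p2, k3] as OpenCV has them; the pictures are not rectified), "eye" and "attitude" of the camera in the world; the wrist camera has in their place "mount" (4x4, takes a point from camera to tool coordinates, whose origin is the TCP and whose axes are the flange's). Camera axes: x right, y up, looking along -z (the intrinsics and any distortion apply to the point x, -y, -z); pixel columns grow to the right and rows downward; lengths in m; the calibration is good to about 2 mm. A picture is of the moment at which its call begins: read the wrist's pose just before it.
- env.close_job(): hands the job in; it is judged then, once.
The state is a dict: "time_s": time; "q": joint angles; "qvel": joint speeds; "joint_efforts": joint torques, N m; "position": TCP position; "tool_rot": TCP orientation; "ft_force": force on the tool from outside, world axes, zero at the start; "wrist_torque": the same for the moment, N m; "grip_width": finger opening in m; "gripper_force": force on a finger pad.
Only numpy, scipy, OpenCV 4.12 (cv2) and the standard library are available. Lean on these libraries where they do the work, as an engineer would, in place of code of your own. Each camera call takes 0.05 s, during which the arm holds its last target. There are 200 camera calls.

## Task

The small bottle with the white cap is wanted on the balance, but it is boxed into the corner of the fenced bottle stand: leave it standing and first set the two bottles in its way, the brown red-capped one and the white blue-capped one, upright on the blue parking tray, then set the small bottle upright on the middle of the balance pan. After that put the other two back on the stand, closed up: the brown one first, right into the corner up against both fences, and then the blue-capped one along the far fence, up against both that fence and the brown bottle. Let go of everything, knock no bottle over, and leave the timer and the marker in front where they are.

Things in the scene. Friction and masses are not known exactly. Their poses are not given: they have to be found in the camera images.
- brown_bottle_mid (a point): Brown bottle with a red screw cap, 64 mm in diameter, 145 mm tall. Loose; round about its upright z axis; this point is on the axis half-way up. Straight body up to 97 mm above its foot, shoulder narrowing to the cap; the cap is fixed, 34 mm in diameter, from 124 to 145 mm above the foot, and can be gripped to lift the bottle. About 0.36 kg.
- blue_bottle_mid (a point): White bottle with a dark blue screw cap, 56 mm in diameter, 125 mm tall. Loose; round about its upright z axis; this point is on the axis half-way up. Straight body up to 83 mm above its foot, then a shoulder; the fixed cap is 30 mm in diameter, from 107 to 125 mm above the foot, and can be gripped to lift the bottle. About 0.17 kg.
- small_bottle_mid (a point): Small bottle with a white (light) screw cap, 48 mm in diameter, 105 mm tall; it starts in the corner of the stand behind the other two. Loose; round about its upright z axis; this point is on the axis half-way up. Straight body up to 70 mm above its foot, then a shoulder; the fixed cap is 26 mm in diameter, from 90 to 105 mm above the foot, and can be gripped to lift the bottle. About 0.1 kg.
- bottle_stand: Fenced bottle stand, fixed: white board 170 x 170 mm, 6 mm thick, metal fences 12 mm thick rising to 36 mm above the bench along its far (+x) and left (+y) edges. Origin under the board's centre, x to the far fence, y to the left fence; inner faces of the fences at x = 73 mm and y = 73 mm. All three bottles start on it; similar bottles at the back of the bench are not part of the job.
- parking_tray: Blue plastic parking tray, fixed, 130 mm (its x) by 180 mm (its y), with a rim 4 mm thick and 14 mm high; the floor is 4 mm above the bench. Origin under its centre. Big enough for the brown and the blue-capped bottle side by side along y.
- pan_centre (a point): Centre of the upper face of the balance's round steel pan (92 mm in diameter, 46 mm above the bench). The balance is fixed, a white housing 160 x 130 mm, 38 mm high, with a display and two keys on the side nearest the robot, 68 to 91 mm from this point; x points from the display to the pan.
- timer: White bench timer, 62 x 62 x 19 mm, loose, lying in front of the stand; origin under its centre. Not to be disturbed.
- marker: White marker with a red cap, 146 mm long (along its y), 14 mm thick, loose, lying in front of the stand; origin under its centre. Not to be disturbed.
Mind the look-alikes: they are no part of the job. What is shaped like the part that bears brown_bottle_mid but yellow is not meant.

How it is judged (in metres and radians):
On the way, in this order (a step that is already met when the one before it is completed fails the run):
1. the brown and the blue-capped bottle both stand released on the parking tray, the small bottle not yet shifted by more than 20 mm (x of brown_bottle_mid in the frame of parking_tray between -0.055 and 0.055 m and y of brown_bottle_mid in the frame of parking_tray between -0.08 and 0.08 m and angle between each of brown_bottle_mid, blue_bottle_mid, small_bottle_mid's own z axis and vertical below 0.1 rad and height (world z) of brown_bottle_mid between 0.0705 and 0.0825 m and linear speed of each of brown_bottle, blue_bottle below 0.03 m/s and angular speed of each of brown_bottle, blue_bottle below 1 rad/s and contact force between each of brown_bottle, blue_bottle and the fingers below 0.2 N and x of blue_bottle_mid in the frame of parking_tray between -0.055 and 0.055 m and y of blue_bottle_mid in the frame of parking_tray between -0.08 and 0.08 m and height (world z) of blue_bottle_mid between 0.0605 and 0.0725 m and distance of small_bottle_mid from where it was at the start of the episode below 0.02 m), for 0.2 s.
2. the small bottle stands released on the middle of the pan while the other two stand on the tray (horizontal distance between small_bottle_mid and pan_centre below 0.015 m and angle between each of small_bottle_mid, brown_bottle_mid, blue_bottle_mid's own z axis and vertical below 0.1 rad and height (world z) of small_bottle_mid between 0.0925 and 0.1045 m and linear speed of small_bottle below 0.03 m/s and angular speed of small_bottle below 1 rad/s and contact force between small_bottle and the fingers below 0.2 N and x of brown_bottle_mid in the frame of parking_tray between -0.055 and 0.055 m and y of brown_bottle_mid in the frame of parking_tray between -0.08 and 0.08 m and height (world z) of brown_bottle_mid between 0.0705 and 0.0825 m and x of blue_bottle_mid in the frame of parking_tray between -0.055 and 0.055 m and y of blue_bottle_mid in the frame of parking_tray between -0.08 and 0.08 m and height (world z) of blue_bottle_mid between 0.0605 and 0.0725 m), for 0.2 s.
3. the brown bottle stands released in the corner of the stand while the blue-capped one still stands on the tray (x of brown_bottle_mid in the frame of bottle_stand above 0.031 m and y of brown_bottle_mid in the frame of bottle_stand above 0.031 m and angle between each of brown_bottle_mid, blue_bottle_mid's own z axis and vertical below 0.1 rad and height (world z) of brown_bottle_mid between 0.0725 and 0.0845 m and linear speed of brown_bottle below 0.03 m/s and angular speed of brown_bottle below 1 rad/s and contact force between brown_bottle and the fingers below 0.2 N and x of blue_bottle_mid in the frame of parking_tray between -0.055 and 0.055 m and y of blue_bottle_mid in the frame of parking_tray between -0.08 and 0.08 m and height (world z) of blue_bottle_mid between 0.0605 and 0.0725 m), for 0.2 s.
At the end, for the whole second after the job is handed in: Small bottle on the pan within 15 mm of its centre; on the stand, brown bottle under 10 mm from both fences, blue-capped bottle under 10 mm from the far fence and 12 mm from the brown one, away from the left fence; all upright, released, at rest (horizontal distance between small_bottle_mid and pan_centre below 0.015 m and angle between each of small_bottle_mid, brown_bottle_mid, blue_bottle_mid's own z axis and vertical below 0.1 rad and height (world z) of small_bottle_mid between 0.0925 and 0.1045 m and linear speed of each of small_bottle, brown_bottle, blue_bottle below 0.03 m/s and angular speed of each of small_bottle, brown_bottle, blue_bottle below 1 rad/s and contact force between each of small_bottle, brown_bottle, blue_bottle and the fingers below 0.2 N and x of brown_bottle_mid in the frame of bottle_stand above 0.031 m and y of brown_bottle_mid in the frame of bottle_stand above 0.031 m and height (world z) of brown_bottle_mid between 0.0725 and 0.0845 m and x of blue_bottle_mid in the frame of bottle_stand above 0.035 m and horizontal distance between blue_bottle_mid and brown_bottle_mid below 0.072 m and y of blue_bottle_mid in the frame of bottle_stand below 0.005 m and height (world z) of blue_bottle_mid between 0.0625 and 0.0745 m); the robot touches nothing.
It fails at once if a bottle is knocked over (tilted more than 40 degrees) (angle between any of brown_bottle_mid, blue_bottle_mid, small_bottle_mid's own z axis and vertical above 0.7 rad).
It fails at once if the timer or the marker is shifted by more than 20 mm (distance of any of timer, marker from where it was at the start of the episode above 0.02 m).
It also fails if it takes over 144 s, if anything falls off the work surface, if the arm or the gripper's body presses on something with over 40 N, if the wrist force passes 120 N, or if a joint passes its speed limit or range.

## Working session

There is one attempt and no reset: what is moved stays moved. The work goes in short steps, Python scripts to look and compute and a tool call to move; the robot and the scene stay as the last step left them, time stands still between calls to the robot, and variables do not carry over. Pictures are saved under pics/ and viewed, at most 14 in all, crops included, and the job is handed in when it is done.

Besides the shell and the picture viewer there is one more tool, called after "Call:" as name(argument=value, ...) on one line, values as JSON. apply_moves: Moves the arm, as the interface text tells. Its arguments: {"type":"object","properties":{"series":{"type":"array"},"grip_force":{"type":"number"}},"required":["series"]}

```bash
mkdir -p pics; cat > h.py <<'E'
import numpy as np, cv2
from rig import telemetry, get_image, env
def cam(name):
    s=telemetry.observe(); d=get_image(name)
    if 'mount' in d:
        T=np.eye(4);T[:3,:3]=s['tool_rot'];T[:3,3]=s['position'];M=T@np.array(d['mount']);d['R']=M[:3,:3];d['t']=M[:3,3]
    else:
        d['R']=np.array(d['attitude']).reshape(3,3);d['t']=np.array(d['eye'])
    f=210/np.tan(np.radians(d['vertical_fov'])/2)
    d['K']=np.array([[f,0,d['cx']],[0,f,d['cy']],[0,0,1]]);d['D']=np.array(d['dist'],float)
    return d
def rays(d,px):
    p=cv2.undistortPoints(np.array(px,float).reshape(-1,1,2),d['K'],d['D']).reshape(-1,2)
    return np.c_[p[:,0],-p[:,1],-np.ones(len(p))]@d['R'].T
def plane(d,px,z):
    r=rays(d,px);return d['t']+r*((z-d['t'][2])/r[:,2])[:,None]
def cloud(d):
    v,u=np.mgrid[0:420,0:560];r=rays(d,np.c_[u.ravel(),v.ravel()])
    return (d['t']+r*d['z_map'].reshape(-1,1)).reshape(420,560,3)
def save(d,n): cv2.imwrite(f'pics/{n}.png',d['frame'][:,:,::-1])
E
python3 - <<'E'
from h import *
s=telemetry.observe();print(s['position'],np.round(s['tool_rot'],3).tolist(),env.pinch_z,s['time_s'],s['ft_force'])
for n in('scene','top'):
    d=cam(n);save(d,n+'0');print(n,d['t'],d['R'].round(2).tolist(),d['D'])
E
```

```text
[0.15910042 0.52610535 0.19496645] [[-0.957, 0.29, -0.001], [0.29, 0.957, -0.001], [0.0, -0.002, -1.0]] 0.0187 0.0 [ 0.51659611  0.25494752 -0.01417007]
scene [-0.03014409 -0.61657251  0.86900184] [[0.79, 0.41, -0.46], [-0.62, 0.52, -0.6], [-0.01, 0.75, 0.66]] [-0.03389284  0.          0.          0.          0.        ]
top [0.41821699 0.08144671 1.3917484 ] [[0.0, 1.0, -0.06], [-1.0, 0.0, 0.02], [0.02, 0.06, 1.0]] [-0.05497249  0.          0.          0.          0.        ]
```

View pics/scene0.png

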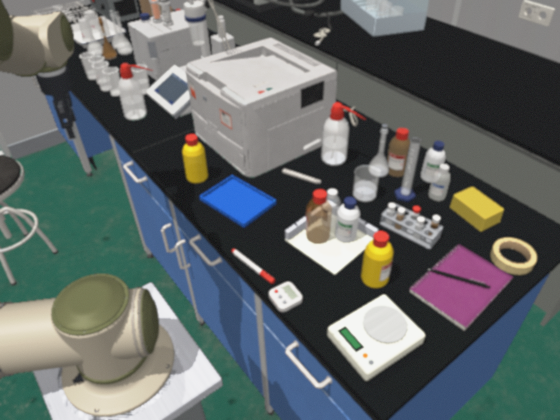

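View pics/top0.png

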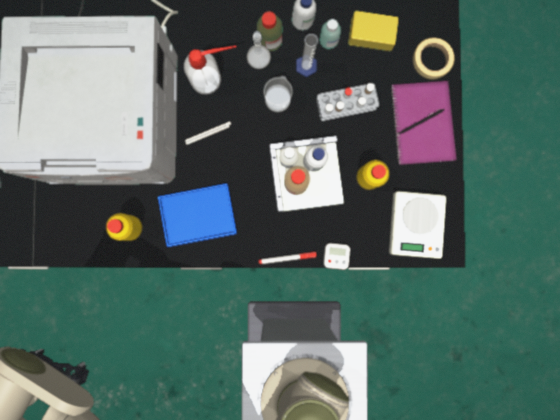

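The scene view shows the stand at about (330,232) and the balance at (375,335). In the top view, the caps are red (298,178), blue (317,156) and white (289,155). The tray is at (197,214), the pan at (420,212), the timer at (337,256) and the marker at (288,258).

```bash
cat > m.py <<'E'
from h import *
d=cam('top');C=cloud(d);hsv=cv2.cvtColor(d['frame'],cv2.COLOR_RGB2HSV);H,S,V=[hsv[...,i].astype(int) for i in range(3)]
def comp(m,near):
    n,l,st,ce=cv2.connectedComponentsWithStats(m.astype(np.uint8)); 
    i=1+min((k for k in range(n-1) if st[k+1,4]>15),key=lambda k:np.hypot(*(ce[k+1]-near)))
    return l==i,ce[i],st[i,4]
red=((H<8)|(H>172))&(S>150)&(V>110)
for nm,m,near,z in(('brown',red,(298,178),.151),('blue',(H>105)&(H<135)&(S>80)&(V<150),(317,156),.131),('small',(S<40)&(V>190)&(C[...,2]>.09)&(C[...,2]<.13),(289,155),.111)):
    k,c,a=comp(m,near);p=C[k];pz=p[p[:,2]>z-.012]
    print(nm,c.round(1),a,plane(d,[c],z).round(4),'cloud',np.median(pz,0).round(4) if len(pz) else 0,len(pz))
def rect(nm,m,near,z):
    k,c,a=comp(m,near);ct=max(cv2.findContours(k.astype(np.uint8),0,1)[0],key=cv2.contourArea)
    P=plane(d,ct.reshape(-1,2),z)[:,:2]; r=cv2.minAreaRect((P*1000).astype(np.float32));print(nm,a,r,np.median(C[k][:,2]))
rect('tray',(H>100)&(H<125)&(S>150)&(V>80),(197,214),.014)
bal=(S<60)&(V>140)&(C[...,2]>.025)&(C[...,2]<.065);rect('bal',bal,(418,225),.038)
x,y,z=np.moveaxis(C,-1,0)
st=(abs(x-.5)<.3)&(z>.026)&(z<.042)
v,u=np.nonzero(st);s=(u>262)&(u<350)&(v>130)&(v<215);print('fence pts',s.sum());F=np.c_[u,v][s]
board=(V>130)&(S<50)&(u*0==0 if 0 else True);rect('stand',board&(z<.05),(325,195),.006)
w=np.zeros((420,560),np.uint8);w[st]=255
crop=cv2.resize(np.hstack([d['frame'][125:265,255:450],cv2.cvtColor(w,cv2.COLOR_GRAY2RGB)[125:265,255:450]]),None,fx=2,fy=2);cv2.imwrite('pics/c1.png',crop[:,:,::-1])
P=C[st&(np.mgrid[0:420,0:560][1]>262)&(np.mgrid[0:420,0:560][1]<350)&(np.mgrid[0:420,0:560][0]>130)&(np.mgrid[0:420,0:560][0]<215)]
print(P[:,:2].min(0),P[:,:2].max(0));rect('timer',(S<60)&(V>150)&(z<.035),(337,256),.019)
k=(abs(z-.046)<.006)&(S<60);print('bal z',np.median(z[205:220,412:425]))
E
python3 m.py
```

```text
brown [298.  176.2] 162 [[0.5591 0.0218 0.151 ]] cloud [0.5596 0.0219 0.1504] 159
blue [318.2 153.5] 85 [[ 0.6153 -0.0267  0.131 ]] cloud [ 0.6147 -0.0265  0.1306] 85
small [288.6 153.3] 132 [[0.6188 0.0426 0.111 ]] cloud [0.6216 0.0415 0.1102] 93
tray 3794 ((475.6745910644531, 274.3055114746094), (134.79019165039062, 184.5506591796875), 10.955207824707031) 0.003877291313824194
bal 3013 ((451.05255126953125, -286.9185791015625), (131.4173126220703, 159.6590118408203), 85.18167114257812) 0.039657209485796985
fence pts 665
stand 3122 ((583.3653564453125, -7.7806854248046875), (178.0148468017578, 175.19984436035156), 7.202592372894287) 0.006729241253334628
[ 0.48668349 -0.08081999] [0.67582795 0.08739689]
timer 581 ((370.3992614746094, -82.34025573730469), (62.82452392578125, 62.70268630981445), 84.77532196044922) 0.015952251437419074
bal z 0.04627140628584714
```

View pics/c1.png

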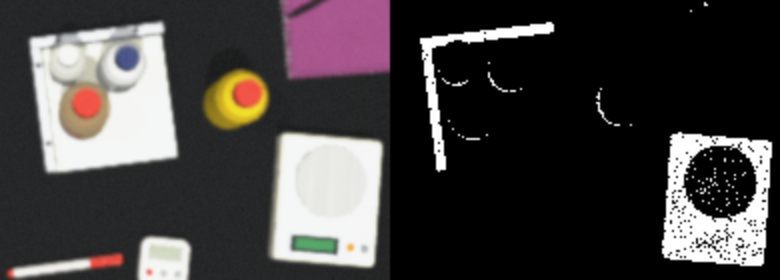

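The crop shows the fence L clean in the depth mask, with the far fence from (425,42) to (553,27) and the left fence from (427,45) to (440,168). The pan is a clear disc at (330,180). I'll fit these now.

```bash
cat > f.py <<'E'
from h import *
d=cam('top');C=cloud(d);x,y,z=np.moveaxis(C,-1,0)
st=(z>.028)&(z<.042)
def fit(m):
    P=C[m][:,:2].astype(np.float32)
    for _ in range(3):
        vx,vy,px,py=cv2.fitLine(P,cv2.DIST_HUBER,0,.01,.01).ravel();n=np.array([-vy,vx]);r=(P-[px,py])@n;P=P[abs(r)<.012]
    return np.array([vx,vy]),np.array([px,py]),len(P)
far=st&(x>.64)&(x<.70)&(y<.05)&(y>-.12); left=st&(y>.055)&(y<.11)&(x<.63)&(x>.47)
a=fit(far);b=fit(left);print(a,b)
va=a[0]*np.sign(-a[0][1]);vb=b[0]*np.sign(b[0][0])   # far fence runs -y ; left runs +x
print('yaw from far',np.degrees(np.arctan2(va[0],-va[1])*1),'from left',np.degrees(np.arctan2(vb[1],vb[0])))
# corner of the fence centre lines is (79,79) in stand frame
A=np.c_[va,-vb];t=np.linalg.solve(A,b[1]-a[1]);c=a[1]+va*t[0]
yaw=(-np.arctan2(-va[0],-va[1])*1+0*0); yl=np.arctan2(vb[1],vb[0]); 
R=np.array([[np.cos(yl),-np.sin(yl)],[np.sin(yl),np.cos(yl)]]);o=c-R@[.079,.079]
print('corner',c,'origin',o)
for p in((.037,.037),(.040,-.029),(.049,.049)):print(p,(o+R@p).round(4))
for nm,p in(('brown',(.5594,.0218)),('blue',(.615,-.0266)),('small',(.6205,.042))):print(nm,(R.T@(np.array(p)-o)).round(4))
k=(abs(z-.046)<.0035)&(x>.4)&(x<.58)&(y<-.2)&(y>-.36)&(z>.0435);k=cv2.morphologyEx(k.astype(np.uint8),cv2.MORPH_OPEN,np.ones((3,3)))
ct=max(cv2.findContours(k,0,1)[0],key=cv2.contourArea);P=plane(d,ct.reshape(-1,2),.046)[:,:2]*1000
print('pan',cv2.fitEllipse(P.astype(np.float32)),cv2.minEnclosingCircle(P.astype(np.float32)))
E
python3 f.py
```

```text
(array([ 0.1131304 , -0.99358016], dtype=float32), array([ 6.6009080e-01, -2.1819771e-05], dtype=float32), 254) (array([0.9916539 , 0.12892838], dtype=float32), array([0.55820924, 0.06982622], dtype=float32), 269)
yaw from far 6.4958005 from left 7.407671
corner [0.6507676  0.08186006] origin [ 0.58261231 -0.00666594]
(0.037, 0.037) [0.6145 0.0348]
(0.04, -0.029) [ 0.626  -0.0303]
(0.049, 0.049) [0.6249 0.0482]
brown [-0.0193  0.0312]
blue [ 0.0295 -0.0239]
small [0.0438 0.0434]
pan ((503.6818542480469, -285.1445007324219), (9.03563117980957, 23.486101150512695), 102.71790313720703) ((504.3678283691406, -285.67950439453125), 11.237133979797363)
```

Call:
apply_moves(series=[[0,0,-5,0,0,10.45,1],[0,0,-5,0,0,10.45,1],[0,0,-5,0,0,10.45,1],[0,0,-5,0,0,10.45,1],[0,0,-5,0,0,10.45,1],[0,0,-5,0,0,10.45,1],[0,0,-5,0,0,10.45,1],[-30,23,-5,0,0,0,0.7],[-44,33,-5,0,0,0,0.7],[-44,33,-5,0,0,0,0.7],[-44,33,-5,0,0,0,0.7],[-44,33,-5,0,0,0,0.7]])

```text
time_s: 1.7
position: [0.315, 0.3189, 0.2558]
tool_rot: [[-0.001, 1.0, 0.0], [1.0, 0.001, 0.0], [0.0, 0.0, -1.0]]
ft_force: [1.3, -0.1, -0.2]
grip_width: 0.06
gripper_force: 0.0
```

Call:
apply_moves(series=[[-44,33,-5,0,0,0,0.7],[-44,33,-5,0,0,0,0.7],[-44,33,-5,0,0,0,0.7],[-44,33,-5,0,0,0,0.7],[-44,33,-5,0,0,0,0.7],[-44,33,0,0,0,0,0.7],[-36,33,0,0,0,0,0.7],[0,0,0,0,0,0,0.7],[0,0,0,0,0,0,0.7]])

```text
time_s: 2.82
position: [0.5451, 0.0208, 0.2804]
tool_rot: [[-0.0, 1.0, -0.001], [1.0, 0.0, 0.0], [0.0, -0.001, -1.0]]
ft_force: [0.0, -0.2, 0.5]
grip_width: 0.0596
gripper_force: 0.0
```

```bash
python3 - <<'E'
from h import *
s=telemetry.observe();d=cam('wrist');save(d,'w1');print(s['position'].round(4),np.round(s['tool_rot'],3).tolist(),s['grip_width'],d['t'].round(3),d['R'].round(2).tolist())
E
```

```text
[0.5451 0.0208 0.2804] [[-0.0, 1.0, -0.001], [1.0, 0.0, 0.0], [0.0, -0.001, -1.0]] 0.05957432883521315 [0.545 0.096 0.459] [[1.0, 0.0, 0.0], [-0.0, 0.96, 0.3], [-0.0, -0.3, 0.96]]
```

View pics/w1.png

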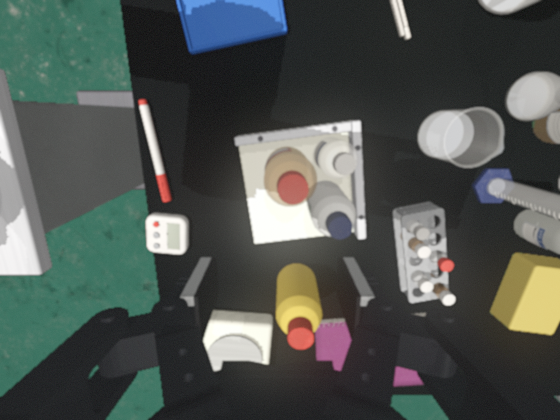

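The wrist view shows the red cap at (292,187), the blue cap at (339,226), the white cap at (344,163), and the fence L from (237,138) through (360,125) to (362,235). The fingers straddle nothing.

```bash
cat > w.py <<'E'
from h import *
import sys
def caps(d,win=None):
    C=cloud(d);z=C[...,2];hsv=cv2.cvtColor(d['frame'],cv2.COLOR_RGB2HSV);H,S,V=[hsv[...,i].astype(int) for i in range(3)]
    red=((H<8)|(H>172))&(S>130)&(V>70);blu=(H>105)&(H<135)&(S>60)&(V<160);wh=(S<60)&(V>110)
    return C,dict(brown=(red,.151),blue=(blu,.131),small=(wh,.111))
if __name__=='__main__':
    d=cam('wrist');C,m=caps(d);near=dict(brown=(.5594,.0218),blue=(.615,-.0266),small=(.6205,.042))
    for k,(mk,h) in m.items():
        q=mk&(abs(C[...,2]-h)<.006)&(np.hypot(C[...,0]-near[k][0],C[...,1]-near[k][1])<.03)
        v,u=np.nonzero(q);(c,r)=cv2.minEnclosingCircle(np.c_[u,v].astype(np.float32));P=C[q]
        c2,r2=cv2.minEnclosingCircle((P[:,:2]*1000).astype(np.float32));print(k,len(u),c,plane(d,[c],h).round(4),'cloud circ',np.round(c2,1),round(r2,1),np.median(P,0).round(4))
E
python3 w.py
```

```text
brown 2 (293.0, 176.0) [[0.5614 0.0374 0.151 ]] cloud circ [561.4  37.3] 1.0 [0.5614 0.0373 0.1506]
blue 26 (346.0, 229.0) [[ 0.6239 -0.0277  0.131 ]] cloud circ [624. -28.] 9.8 [ 0.6246 -0.0282  0.1308]
small 384 (344.11468505859375, 163.97706604003906) [[0.6213 0.0435 0.111 ]] cloud circ [622.1  42.8] 12.5 [0.6216 0.0434 0.1109]
```

```bash
python3 - <<'E'
from w import *
d=cam('wrist');C,m=caps(d);z=C[...,2]
for k,c in(('brown',(292,187)),('blue',(339,226))):
    n,l,st,ce=cv2.connectedComponentsWithStats(m[k][0].astype(np.uint8));i=l[c[1],c[0]];q=l==i
    v,u=np.nonzero(q);cc,r=cv2.minEnclosingCircle(np.c_[u,v].astype(np.float32));print(k,st[i],cc,r,np.percentile(z[q],[5,50,95]).round(3))
    # fit circle of lower (near-camera-far) edge of the top face
    print(plane(d,[cc],m[k][1]).round(4), d['z_map'][c[1],c[0]])
print(d['frame'][178:200:3,292].tolist())
E
```

```text
brown [     0      0    560    420 233996] (279.5, 209.5) 349.30010986328125 [-0.801  0.     0.402]
[[0.5477 0.0019 0.151 ]] 0.3159626
blue [     0      0    560    420 233392] (279.5, 209.5) 349.30010986328125 [-0.801  0.     0.402]
[[ 0.5479 -0.0043  0.131 ]] 0.34944493
[[185, 101, 92], [184, 103, 95], [184, 105, 95], [184, 107, 97], [183, 106, 96], [184, 108, 100], [185, 109, 101], [186, 112, 102]]
```

```bash
cat > w.py <<'E'
from h import *
# centre of a cap from the depth picture: pixels within 5 mm of the cap's top height, near a guess; circle fit of extent
def capz(d,near,h,rad):
    C=cloud(d);q=(abs(C[...,2]-h)<.006)&(np.hypot(C[...,0]-near[0],C[...,1]-near[1])<rad+.010)
    P=C[q];c,r=cv2.minEnclosingCircle((P[:,:2]*1000).astype(np.float32))
    v,u=np.nonzero(q);return np.round(c,1),round(r,1),q.sum(),np.round(P.mean(0)*1000,1),(u.mean().round(),v.mean().round())
if __name__=='__main__':
    d=cam('wrist')
    for k,n,h,r in(('brown',(.5594,.0218),.151,.017),('blue',(.615,-.0266),.131,.015),('small',(.6205,.042),.111,.013)):print(k,capz(d,n,h,r))
E
python3 w.py
```

```text
brown (array([561. ,  22.8]), 16.8, np.int64(773), array([560.7,  23.5, 150.6]), (np.float64(292.0), np.float64(189.0)))
blue (array([616.5, -26.5]), 14.7, np.int64(497), array([615.9, -25.7, 130.6]), (np.float64(339.0), np.float64(227.0)))
small (array([622. ,  42.6]), 12.5, np.int64(387), array([621.6,  43.2, 110.6]), (np.float64(344.0), np.float64(164.0)))
```

Call:
apply_moves(series=[[2,16,0,0,0,0,0.7],[0,0,35,0,0,0,0.7],[0,0,40,0,0,0,0.7],[0,0,40,0,0,0,0.7],[0,0,25,0,0,0,0.7],[0,0,13,0,0,0,0.7],[0,0,0,0,0,0,0.7],[0,0,0,0,0,0,0.2],[0,0,0,0,0,0,0.2],[0,0,0,0,0,0,0.2],[0,0,0,0,0,0,0.2],[0,0,0,0,0,0,0.2]], grip_force=60)

```text
time_s: 4.53
position: [0.5614, 0.0225, 0.1277]
tool_rot: [[-0.0, 1.0, 0.0], [1.0, 0.0, -0.0], [-0.0, 0.0, -1.0]]
ft_force: [0.2, -0.4, -0.9]
grip_width: 0.017
gripper_force: 0.0
```

```bash
python3 - <<'E'
from h import *
d=cam('wrist');save(d,'w2');print(telemetry.observe())
E
```

```text
{'time_s': 4.575, 'q': array([-9.77251297e+00,  2.62609332e+01,  7.88568320e+01,  6.26324419e-04,
        7.48824355e+01, -9.78883034e+00]), 'qvel': array([ 0.06570853, -0.00288363,  0.00118803,  0.14668483,  0.04470017,
       -0.01420062]), 'joint_efforts': array([ 1.42099147e-03, -4.72418439e+01, -2.13801813e+01, -2.49918094e-04,
        1.38873402e-03,  3.41791474e-05]), 'position': array([0.56141269, 0.02253777, 0.12763966]), 'tool_rot': array([[-2.81940865e-04,  9.99999960e-01, -1.66039102e-06],
       [ 9.99999960e-01,  2.81940883e-04,  1.09944820e-05],
       [ 1.09949497e-05, -1.65729116e-06, -1.00000000e+00]]), 'ft_force': array([0.19569204, 0.0686258 , 0.46117691]), 'wrist_torque': array([-0.01412984,  0.00397244, -0.01625394]), 'gripper_force': 0.0, 'grip_width': 0.017213006661358776}
```

View pics/w2.png

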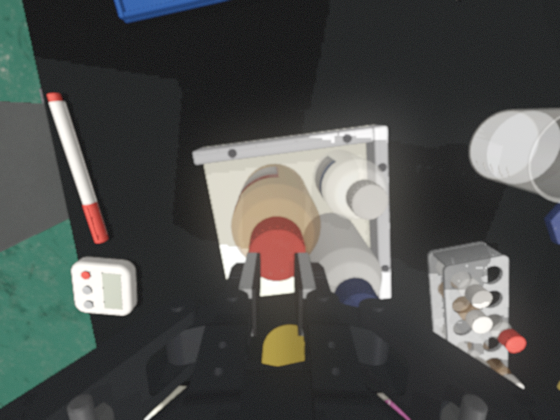

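The fingers are shut to 17 mm at (248-304,255), nearer to the camera than the red cap at (278,235), so the cap isn't between them. I'll check the projected TCP and the finger depths.

```bash
python3 - <<'E'
from w import *
d=cam('wrist');C=cloud(d);np.set_printoptions(suppress=True)
print('K',d['K'][0,0],d['cx'],d['cy'])
for p in((.5614,.0225,.1277),(.561,.0225,.151),(.561,.0225,.147)):
    v=(np.array(p)-d['t'])@d['R'];q=cv2.projectPoints(np.array([[v[0],-v[1],-v[2]]]),np.zeros(3),np.zeros(3),d['K'],d['D'])[0].ravel();print(p,q.round(1))
for uv in((250,265),(250,258),(303,258),(303,265),(278,235),(278,250),(278,265),(278,275),(255,300),(250,285)):print(uv,C[uv[1],uv[0]].round(4),d['z_map'][uv[1],uv[0]])
print(capz(d,(.5594,.0218),.151,.017))
E
```

```text
K 306.3958887854116 276.8795485959222 210.2490416851313
(0.5614, 0.0225, 0.1277) [276.7 240.6]
(0.561, 0.0225, 0.151) [275.9 257. ]
(0.561, 0.0225, 0.147) [275.9 253.9]
(250, 265) [0.5495 0.0335 0.1817] 0.13800535
(250, 258) [0.5488 0.033  0.1737] 0.14577873
(303, 258) [0.5739 0.0333 0.1743] 0.14513838
(303, 265) [0.5734 0.0333 0.1814] 0.13828468
(278, 235) [0.5622 0.0355 0.1505] 0.16714919
(278, 250) [0.5622 0.0264 0.1502] 0.17014404
(278, 265) [0.5622 0.018  0.1518] 0.17114519
(278, 275) [0.5622 0.0112 0.1509] 0.17401627
(255, 300) [0.5529 0.0282 0.201 ] 0.121087395
(250, 285) [0.5509 0.0333 0.1984] 0.12212252
(array([561.1,  22.9]), 16.7, np.int64(2127), array([561.2,  25.4, 150.5]), (np.float64(276.0), np.float64(252.0)))
```

```bash
python3 - <<'E'
from w import *
d=cam('wrist');C=cloud(d);np.set_printoptions(suppress=True)
for r in range(244,264,2):print(r,C[r,250].round(4),C[r,303].round(4),d['frame'][r,250],d['frame'][r,246])
s=telemetry.observe();print(s['position'],s['grip_width'])
q=(abs(C[...,1]-.033)<.003)&(C[...,2]>.1535)&(abs(C[...,0]-.561)<.03);print('lowest',np.sort(C[q][:,2])[:20].round(4))
E
```

```text
244 [0.5467 0.03   0.1502] [0.5763 0.0284 0.1464] [152  89  77] [195 173 139]
246 [0.5467 0.0291 0.1507] [0.5761 0.0282 0.1487] [165  87  77] [195 173 139]
248 [0.5466 0.0276 0.1502] [0.576  0.0275 0.15  ] [173  90  80] [209 191 163]
250 [0.5468 0.0272 0.1519] [0.576  0.0265 0.1504] [179  90  81] [225 208 183]
252 [0.5467 0.0259 0.1516] [0.5761 0.0249 0.1496] [159 110 105] [214 198 176]
254 [0.5484 0.0332 0.1697] [0.5743 0.0333 0.1698] [134 133 130] [189 176 160]
256 [0.5486 0.0329 0.1713] [0.5743 0.0325 0.1705] [134 133 130] [175 167 157]
258 [0.5488 0.0329 0.1735] [0.574  0.0331 0.1739] [134 132 130] [174 175 172]
260 [0.549  0.0331 0.176 ] [0.5737 0.0336 0.1769] [135 134 131] [159 158 156]
262 [0.5492 0.0335 0.1787] [0.5737 0.033  0.1778] [133 132 129] [137 135 134]
[0.56139595 0.02252599 0.12761742] 0.017146559840627115
lowest [0.1672 0.1674 0.1675 0.1676 0.1676 0.1678 0.1678 0.1679 0.1679 0.1679
 0.168  0.168  0.168  0.168  0.168  0.1681 0.1682 0.1682 0.1682 0.1682]
```

The depth picture puts the actual fingertips at z ≈ 0.168 with the TCP at 0.128, so they sit about 40 mm behind the reported TCP. The bottle hasn't moved. I'll allow for this offset: open, go down about 37 mm more and close gently.

Call:
apply_moves(series=[[0,0,0,0,0,0,0.7],[0,0,0,0,0,0,0.7],[0,0,0,0,0,0,0.7],[0,0,0,0,0,0,0.7],[0,0,13,0,0,0,0.7],[0,0,13,0,0,0,0.7],[0,0,11,0,0,0,0.7],[0,0,0,0,0,0,0.2],[0,0,0,0,0,0,0.2],[0,0,0,0,0,0,0.2],[0,0,0,0,0,0,0.2],[0,0,0,0,0,0,0.2]], grip_force=50)

```text
time_s: 6.18
position: [0.5614, 0.0225, 0.0908]
tool_rot: [[-0.0, 1.0, 0.0], [1.0, 0.0, -0.0], [-0.0, 0.0, -1.0]]
ft_force: [-0.9, 1.0, 0.5]
grip_width: 0.0308
gripper_force: 48.2
```

```bash
python3 - <<'E'
from w import *
d=cam('wrist');C=cloud(d);s=telemetry.observe();x,y,z=s['position'];w=s['grip_width'];print(s['position'],w)
for h in (.130,.135,.140,.145,.150,.155,.16):
  q=(abs(C[...,1]-y-.011)<.003)&(abs(C[...,2]-h)<.002)&(abs(abs(C[...,0]-x)-w/2-.006)<.007);print(h,q.sum())
d2=cam('top');print(capz(d2,(.5594,.0218),.151,.017))
E
```

```text
[0.56147427 0.0225175  0.09082723] 0.031035191767073
0.13 40
0.135 110
0.14 123
0.145 127
0.15 153
0.155 153
0.16 171
(array([0., 0.]), 0.0, np.int64(0), array([nan, nan, nan]), (np.float64(nan), np.float64(nan)))w.py:6: RuntimeWarning: Mean of empty slice.
  v,u=np.nonzero(q);return np.round(c,1),round(r,1),q.sum(),np.round(P.mean(0)*1000,1),(u.mean().round(),v.mean().round())
  ret = um.true_divide(
  ret = ret.dtype.type(ret / rcount)
```

Call:
apply_moves(series=[[0,0,-10,0,0,0,0.2],[0,0,-25,0,0,0,0.2],[0,0,-30,0,0,0,0.2],[0,0,-15,0,0,0,0.2],[20,-7,0,0,0,0,0.2],[36,-14,0,0,0,0,0.2],[40,-15,0,0,0,0,0.2],[40,-15,0,0,0,0,0.2],[40,-15,0,0,0,0,0.2],[24,-9,0,0,0,0,0.2],[12,-4,0,0,0,0,0.2],[0,0,0,0,0,0,0.2]])

```text
time_s: 7.78
position: [0.4818, 0.235, 0.1701]
tool_rot: [[-0.001, 1.0, -0.001], [1.0, 0.001, -0.0], [-0.0, -0.001, -1.0]]
ft_force: [-0.5, 0.1, -2.2]
grip_width: 0.0309
gripper_force: 49.1
```

```bash
python3 - <<'E'
from w import *
d=cam('wrist');save(d,'w3');s=telemetry.observe();print(s['position'],s['grip_width'],s['ft_force'])
d2=cam('scene');save(d2,'s3')
hsv=cv2.cvtColor(d['frame'],cv2.COLOR_RGB2HSV);C=cloud(d)
m=((hsv[...,0]>100)&(hsv[...,0]<125)&(hsv[...,1]>130)&(C[...,2]<.03)).astype(np.uint8)
ct=max(cv2.findContours(m,0,1)[0],key=cv2.contourArea)
print(cv2.minAreaRect((plane(d,ct.reshape(-1,2),.014)[:,:2]*1000).astype(np.float32)))
im=np.hstack([d['frame'],d2['frame']]);cv2.imwrite('pics/b3.png',cv2.resize(im,(800,300))[:,:,::-1])
E
```

```text
[0.48222183 0.23431435 0.17021036] 0.03122132793312678 [ 0.76965352  0.45395249 -2.55255697]
((480.8576354980469, 276.54693603515625), (140.8116912841797, 181.86700439453125), 10.92106819152832)
```

View pics/b3.png

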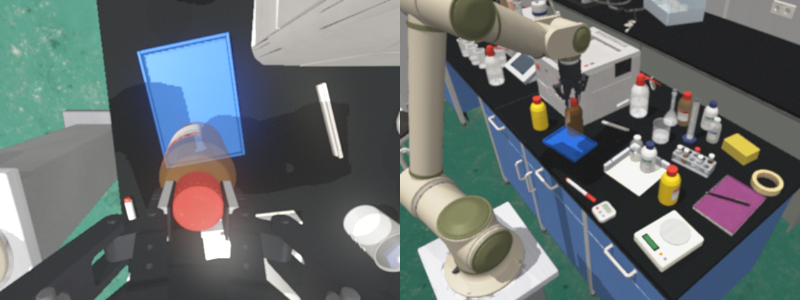

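The brown bottle is held by its cap (left half, (200,200)) above the tray, whose outline runs (138,48), (228,35), (244,155), (155,170). The scene half shows the other two still standing.

Call:
apply_moves(series=[[0,0,25,0,0,0,0.2],[0,0,28,0,0,0,0.2],[0,0,15,0,0,0,0.2],[0,0,8,0,0,0,0.2],[0,0,4,0,0,0,0.2],[0,0,1,0,0,0,0.2],[0,0,0,0,0,0,0.2]])

```text
time_s: 8.75
position: [0.4826, 0.2345, 0.0901]
tool_rot: [[-0.0, 1.0, 0.001], [1.0, 0.0, 0.0], [0.0, 0.001, -1.0]]
ft_force: [0.4, -0.2, -2.5]
grip_width: 0.0311
gripper_force: 49.3
```

Call:
apply_moves(series=[[0,0,1,0,0,0,0.2],[0,0,0.7,0,0,0,0.2],[0,0,0,0,0,0,0.2]])

```text
time_s: 9.12
position: [0.4829, 0.2347, 0.0889]
tool_rot: [[-0.0, 1.0, 0.002], [1.0, 0.0, 0.001], [0.001, 0.002, -1.0]]
ft_force: [-0.9, -0.3, 5.0]
grip_width: 0.0307
gripper_force: 51.2
```

Call:
apply_moves(series=[[0,0,0,0,0,0,0.65],[0,0,0,0,0,0,0.65],[0,0,0,0,0,0,0.65],[0,0,-20,0,0,0,0.65],[0,0,-40,0,0,0,0.65],[0,0,-30,0,0,0,0.65],[-40,20,0,0,0,0,0.65],[-50,25,0,0,0,0,0.65],[-50,26,0,0,0,0,0.65],[-50,26,0,0,0,0,0.65],[-45,23,0,0,0,0,0.65],[-26,13,0,0,0,0,0.65]])

```text
time_s: 10.62
position: [0.6161, -0.0289, 0.1775]
tool_rot: [[0.002, 1.0, -0.0], [1.0, -0.002, -0.0], [-0.0, -0.0, -1.0]]
ft_force: [0.6, -0.4, -0.1]
grip_width: 0.0554
gripper_force: 0.0
```

Call:
apply_moves(series=[[0,0,0,0,0,0,0.65],[0,0,0,0,0,0,0.65]])

```text
time_s: 10.88
position: [0.6151, -0.0257, 0.1778]
tool_rot: [[-0.001, 1.0, -0.0], [1.0, 0.001, 0.0], [0.0, -0.0, -1.0]]
ft_force: [0.4, -0.0, -0.4]
grip_width: 0.055
gripper_force: 0.0
```

```bash
python3 - <<'E'
from w import *
print(telemetry.observe()['position'].round(4))
d=cam('wrist');print(capz(d,(.6163,-.0265),.131,.015),capz(d,(.622,.0426),.111,.013))
d=cam('top');print('brown',capz(d,(.483,.235),.149,.017))
E
```

```text
[ 0.6151 -0.0257  0.1778]
(array([616.8, -26.6]), 14.5, np.int64(1050), array([616.9, -25.7, 130.8]), (np.float64(279.0), np.float64(217.0))) (array([622.6,  42.6]), 12.6, np.int64(820), array([622.6,  42.9, 110.8]), (np.float64(287.0), np.float64(124.0)))
brown (array([484. , 233.9]), 16.3, np.int64(155), array([483.9, 233.4, 147.9]), (np.float64(206.0), np.float64(209.0)))
```

Call:
apply_moves(series=[[-1,1.5,20,0,0,0,0.65],[0,0,35,0,0,0,0.65],[0,0,30,0,0,0,0.65],[0,0,14,0,0,0,0.65],[0,0,5,0,0,0,0.65],[0,0,0,0,0,0,0.65],[0,0,0,0,0,0,0.15],[0,0,0,0,0,0,0.15],[0,0,0,0,0,0,0.15],[0,0,0,0,0,0,0.15],[0,0,0,0,0,0,0.15]], grip_force=40)

```text
time_s: 12.35
position: [0.6175, -0.0276, 0.075]
tool_rot: [[-0.0, 1.0, 0.002], [1.0, 0.0, -0.001], [-0.001, 0.002, -1.0]]
ft_force: [-1.1, -0.5, 5.9]
grip_width: 0.0273
gripper_force: 39.3
```

Call:
apply_moves(series=[[0,0,-10,0,0,0,0.15],[0,0,-30,0,0,0,0.15],[0,0,-45,0,0,0,0.15],[0,0,-45,0,0,0,0.15],[0,0,-30,0,0,0,0.15],[0,0,-10,0,0,0,0.15],[20,-9,0,0,0,0,0.15],[40,-17,0,0,0,0,0.15],[46,-20,0,0,0,0,0.15],[46,-20,0,0,0,0,0.15],[46,-20,0,0,0,0,0.15],[46,-20,0,0,0,0,0.15]])

```text
time_s: 13.85
position: [0.5085, 0.2186, 0.2424]
tool_rot: [[-0.001, 1.0, -0.003], [1.0, 0.001, -0.0], [-0.0, -0.003, -1.0]]
ft_force: [0.5, 0.1, -2.2]
grip_width: 0.0271
gripper_force: 39.2
```

Call:
apply_moves(series=[[46,-20,0,0,0,0,0.15],[36,-15,0,0,0,0,0.15],[16,-7,0,0,0,0,0.15],[0,0,0,0,0,0,0.15],[0,0,0,0,0,0,0.15]])

```text
time_s: 14.48
position: [0.4691, 0.3136, 0.2435]
tool_rot: [[0.001, 1.0, -0.001], [1.0, -0.001, -0.001], [-0.001, -0.001, -1.0]]
ft_force: [-0.4, -0.0, -1.3]
grip_width: 0.0272
gripper_force: 39.2
```

Call:
apply_moves(series=[[0,0,30,0,0,0,0.15],[0,0,45,0,0,0,0.15],[0,0,45,0,0,0,0.15],[0,0,28,0,0,0,0.15],[0,0,13,0,0,0,0.15],[0,0,6,0,0,0,0.15],[0,0,1,0,0,0,0.15],[0,0,1,0,0,0,0.15],[0,0,1,0,0,0,0.15],[0,0,0,0,0,0,0.15]])

```text
time_s: 15.72
position: [0.4689, 0.3146, 0.0741]
tool_rot: [[-0.0, 1.0, 0.0], [1.0, 0.0, 0.0], [0.0, 0.0, -1.0]]
ft_force: [0.2, 0.2, -1.8]
grip_width: 0.0273
gripper_force: 39.2
```

Call:
apply_moves(series=[[0,0,0.7,0,0,0,0.15],[0,0,0.7,0,0,0,0.15],[0,0,0,0,0,0,0.15]])

```text
time_s: 16.1
position: [0.469, 0.3146, 0.0731]
tool_rot: [[-0.0, 1.0, 0.001], [1.0, 0.0, 0.0], [0.0, 0.001, -1.0]]
ft_force: [-0.8, -0.1, 4.8]
grip_width: 0.0273
gripper_force: 40.0
```

Call:
apply_moves(series=[[0,0,0,0,0,0,0.6],[0,0,0,0,0,0,0.6],[0,0,0,0,0,0,0.6],[0,0,-30,0,0,0,0.6],[0,0,-45,0,0,0,0.6],[0,0,-35,0,0,0,0.6],[-40,22,0,0,0,0,0.6],[-50,29,0,0,0,0,0.6],[-50,29,0,0,0,0,0.6],[-50,29,0,0,0,0,0.6],[-50,28,0,0,0,0,0.6],[-32,16,0,0,0,0,0.6]])

```text
time_s: 17.6
position: [0.6228, 0.04, 0.1821]
tool_rot: [[0.002, 1.0, -0.0], [1.0, -0.002, -0.0], [-0.0, -0.0, -1.0]]
ft_force: [-0.3, 0.4, -0.4]
grip_width: 0.0508
gripper_force: 0.0
```

Call:
apply_moves(series=[[0,0,0,0,0,0,0.6],[0,0,0,0,0,0,0.6]])

```text
time_s: 17.85
position: [0.6215, 0.0432, 0.1824]
tool_rot: [[-0.001, 1.0, -0.0], [1.0, 0.001, 0.0], [0.0, -0.0, -1.0]]
ft_force: [-0.4, 0.2, 0.6]
grip_width: 0.0514
gripper_force: 0.0
```

```bash
python3 - <<'E'
from w import *
print(telemetry.observe()['position'].round(4))
d=cam('wrist');save(d,'w4');print(capz(d,(.622,.0426),.111,.013))
d=cam('top');save(d,'t4');print('brown',capz(d,(.483,.235),.149,.017));print('blue',capz(d,(.469,.3146),.129,.015))
cv2.imwrite('pics/t4.png',d['frame'][100:280,80:480,::-1])
E
```

```text
[0.6215 0.0432 0.1824]
(array([622.5,  43.1]), 12.5, np.int64(660), array([622.5,  43.7, 110.6]), (np.float64(278.0), np.float64(207.0)))
brown (array([483.4, 233.7]), 16.5, np.int64(157), array([483.9, 233.5, 148.4]), (np.float64(206.0), np.float64(209.0)))
blue (array([468.5, 314.7]), 14.5, np.int64(121), array([468.4, 314.4, 128. ]), (np.float64(173.0), np.float64(216.0)))
```

View pics/t4.png

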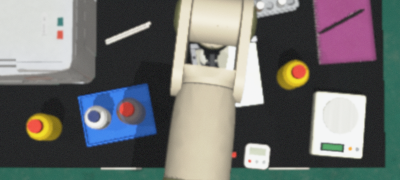

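Both bottles stand on the tray, blue at (97,117) and brown at (130,110) in the crop. Next is the small bottle.

Call:
apply_moves(series=[[0,1,30,0,0,0,0.6],[0,0,40,0,0,0,0.6],[0,0,35,0,0,0,0.6],[0,0,15,0,0,0,0.6],[0,0,5,0,0,0,0.6],[0,0,0,0,0,0,0.6],[0,0,0,0,0,0,0.1],[0,0,0,0,0,0,0.1],[0,0,0,0,0,0,0.1],[0,0,0,0,0,0,0.1],[0,0,0,0,0,0,0.1]], grip_force=35)

```text
time_s: 19.32
position: [0.6233, 0.0426, 0.0587]
tool_rot: [[-0.0, 1.0, 0.002], [1.0, 0.0, -0.0], [-0.0, 0.002, -1.0]]
ft_force: [-2.2, 0.7, 5.4]
grip_width: 0.0235
gripper_force: 34.1
```

Call:
apply_moves(series=[[0,0,-10,0,0,0,0.1],[0,0,-35,0,0,0,0.1],[0,0,-50,0,0,0,0.1],[0,0,-50,0,0,0,0.1],[0,0,-35,0,0,0,0.1],[-15,-25,0,0,0,0,0.1],[-27,-45,0,0,0,0,0.1],[-27,-45,0,0,0,0,0.1],[-26,-35,0,0,0,0,0.1],[-45,0,0,0,0,0,0.1],[-50,0,0,0,0,0,0.1],[-50,7,0,0,0,0,0.1]])

```text
time_s: 20.82
position: [0.4796, -0.199, 0.2384]
tool_rot: [[-0.0, 1.0, 0.001], [1.0, 0.0, -0.001], [-0.001, 0.001, -1.0]]
ft_force: [1.4, -0.1, -0.4]
grip_width: 0.0229
gripper_force: 34.6
```

Call:
apply_moves(series=[[-35,8,0,0,0,0,0.1],[0,0,0,0,0,0,0.1],[0,0,0,0,0,0,0.1]])

```text
time_s: 21.2
position: [0.4878, -0.2318, 0.2378]
tool_rot: [[-0.0, 1.0, 0.0], [1.0, 0.0, 0.0], [0.0, 0.0, -1.0]]
ft_force: [-0.3, 0.3, -1.1]
grip_width: 0.0236
gripper_force: 34.7
```

```bash
python3 - <<'E'
from w import *
s=telemetry.observe();print(s['position'].round(4),s['grip_width'],s['ft_force'])
np.set_printoptions(suppress=True,precision=4)
for n in('wrist','top'):
    d=cam(n);save(d,n+'5');C=cloud(d);x,y,z=np.moveaxis(C,-1,0)
    q=(z>.0435)&(z<.050)&(x>.38)&(x<.6)&(y<-.2)&(y>-.38);q=cv2.morphologyEx(q.astype(np.uint8),cv2.MORPH_OPEN,np.ones((3,3)))
    P=C[q>0][:,:2]*1000;print(n,len(P),cv2.minEnclosingCircle(P.astype(np.float32)),P.mean(0))
    b=(z>.03)&(z<.052)&(x>.33)&(x<.6)&(y<-.19)&(y>-.4);P=C[b][:,:2]*1000;print(cv2.minAreaRect(P.astype(np.float32)))
E
```

```text
[ 0.4878 -0.2318  0.2378] 0.02362131074020813 [-0.29089616  0.34660319 -1.10826824]
wrist 321 ((441.86907958984375, -278.4354248046875), 30.3207950592041) [ 437.6867 -276.5821]
((464.40283203125, -273.586181640625), (212.8856658935547, 136.24899291992188), 9.140140533447266)
top 0 ((0.0, 0.0), 0.0) [nan nan]
((478.8621826171875, -292.5964660644531), (146.31507873535156, 89.20567321777344), 71.87030029296875)<stdin>:7: RuntimeWarning: Mean of empty slice.
  ret = um.true_divide(
```

View pics/wrist5.png

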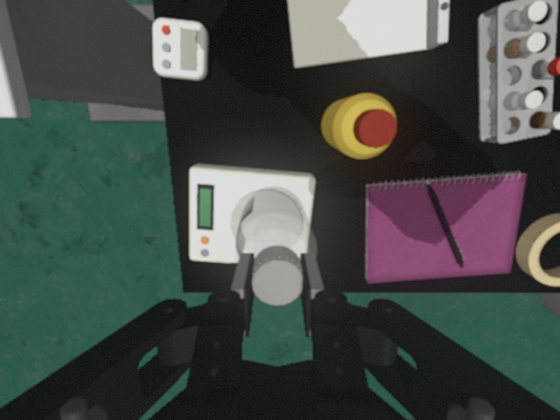

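The small bottle is held at (278,275) above the balance. The pan disc, about (232-305,185-240), is partly hidden by the bottle and the display is at (205,207). I'll take the pan centre from the unobstructed first top picture.

```bash
python3 - <<'E'
from w import *
np.set_printoptions(suppress=True,precision=4)
d=cam('top');im=cv2.imread('pics/top0.png')
g=cv2.GaussianBlur(cv2.resize(im[185:265,385:455],None,fx=6,fy=6,interpolation=cv2.INTER_CUBIC),(0,0),3)
gr=cv2.cvtColor(g,cv2.COLOR_BGR2GRAY)
P=plane(d,[(420,195),(420,230)],.046);s=abs(P[0]-P[1])[0]/35;R=.046/s*6;print('mm/px',s*1000,'R',R)
c=cv2.HoughCircles(gr,cv2.HOUGH_GRADIENT,1,200,param1=40,param2=12,minRadius=int(R*.88),maxRadius=int(R*1.1));print(c)
for a in c[0][:2]:
    print(plane(d,[((a[0]+.5)/6-.5+385,(a[1]+.5)/6-.5+185)],.046));cv2.circle(g,(int(a[0]),int(a[1])),int(a[2]),(0,0,255),1)
cv2.imwrite('pics/pan.png',g)
hsv=cv2.cvtColor(im,cv2.COLOR_BGR2HSV);m=((hsv[...,0]>50)&(hsv[...,0]<90)&(hsv[...,1]>90)).astype(np.uint8);m[:225]=0;m[262:]=0;m[:,:390]=0;m[:,446:]=0
v,u=np.nonzero(m);print('display',len(u),plane(d,[(u.mean(),v.mean())],.039))
E
```

```text
mm/px 2.519718912546059 R 109.5360274615373
[[[152.5 231.5 116.1]]]
[[ 0.4536 -0.2647  0.046 ]]
display 113 [[ 0.3942 -0.2711  0.039 ]]
```

View pics/pan.png

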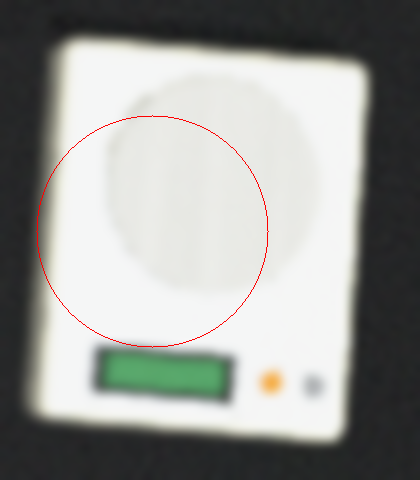

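The Hough circle is wrong. The darker pan disc clearly spans columns 105-320 and rows 72-293, so its centre is at (212.5,182.5) with radius 109, as expected. I'll check that with a threshold.

```bash
python3 - <<'E'
from w import *
np.set_printoptions(suppress=True,precision=4)
d=cam('top');im=cv2.imread('pics/top0.png')
g=cv2.GaussianBlur(cv2.cvtColor(cv2.resize(im[185:265,385:455],None,fx=6,fy=6,interpolation=cv2.INTER_CUBIC),cv2.COLOR_BGR2GRAY),(0,0),5)
m=((g>205)&(g<238)).astype(np.uint8);m=cv2.morphologyEx(m,cv2.MORPH_OPEN,np.ones((41,41)))
ct=max(cv2.findContours(m,0,1)[0],key=cv2.contourArea);print(cv2.minEnclosingCircle(ct),cv2.boundingRect(ct))
for a in((212.5,182.5),cv2.minEnclosingCircle(ct)[0]):print(plane(d,[((a[0]+.5)/6-.5+385,(a[1]+.5)/6-.5+185)],.046))
c=np.array([.451,-.2869]);y=np.radians(-4.82);print('housing axis +28:',c+.028*np.array([np.cos(y),np.sin(y)]))
E
```

```text
((206.3576202392578, 184.72853088378906), 113.23855590820312) (105, 76, 210, 213)
[[ 0.4741 -0.2904  0.046 ]]
[[ 0.4732 -0.2877  0.046 ]]
housing axis +28: [ 0.4789 -0.2893]
```

Call:
apply_moves(series=[[-20,-5,0,0,0,0,0.1],[-25,-6,0,0,0,0,0.1],[-13,-3,0,0,0,0,0.1],[0,0,25,0,0,0,0.1],[0,0,40,0,0,0,0.1],[0,0,35,0,0,0,0.1],[0,0,20,0,0,0,0.1],[0,0,10,0,0,0,0.1],[0,0,5,0,0,0,0.1],[0,0,1,0,0,0,0.1],[0,0,0,0,0,0,0.1]])

```text
time_s: 22.78
position: [0.4742, -0.2907, 0.1021]
tool_rot: [[-0.0, 1.0, 0.001], [1.0, 0.0, -0.001], [-0.001, 0.001, -1.0]]
ft_force: [0.1, 0.2, -1.0]
grip_width: 0.0233
gripper_force: 34.7
```

Call:
apply_moves(series=[[0,0,1,0,0,0,0.1],[0,0,1,0,0,0,0.1],[0,0,0.6,0,0,0,0.1],[0,0,0,0,0,0,0.1]])

```text
time_s: 23.28
position: [0.474, -0.2905, 0.0989]
tool_rot: [[-0.0, 1.0, -0.0], [1.0, 0.0, 0.0], [0.0, -0.0, -1.0]]
ft_force: [1.3, -0.6, -0.4]
grip_width: 0.0232
gripper_force: 34.7
```

```bash
python3 - <<'E'
from w import *
d=cam('wrist');save(d,'w6');print(capz(d,(.474,-.291),.151,.013))
E
```

```text
(array([ 474.1, -284.5]), 22.0, np.int64(2763), array([ 474. , -287.2,  150.7]), (np.float64(277.0), np.float64(278.0)))
```

View pics/w6.png

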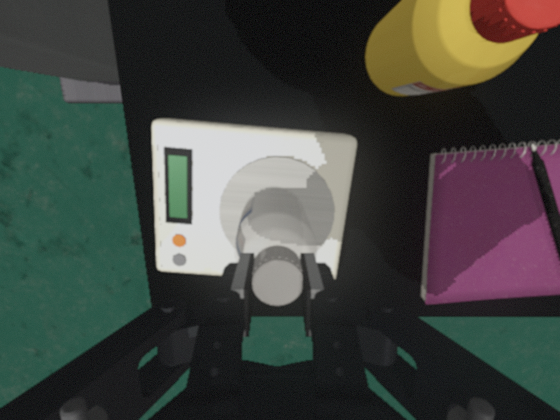

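The pan disc spans columns 220-335 with its top at row 155, giving a centre near (277.5,212). The bottle foot is at about (277,213).

```bash
python3 - <<'E'
from w import *
d=cam('wrist');print(plane(d,[(220,212),(335,212),(277.5,155),(277.5,212)],.046).round(4))
E
```

```text
[[ 0.4291 -0.2884  0.046 ]
 [ 0.5202 -0.2884  0.046 ]
 [ 0.4746 -0.2436  0.046 ]
 [ 0.4746 -0.2884  0.046 ]]
```

Call:
apply_moves(series=[[0,0,0.7,0,0,0,0.1],[0,0,0,0,0,0,0.1]])

```text
time_s: 23.62
position: [0.4742, -0.2907, 0.0987]
tool_rot: [[-0.0, 1.0, 0.001], [1.0, 0.0, -0.001], [-0.001, 0.001, -1.0]]
ft_force: [-0.6, 0.2, 4.8]
grip_width: 0.0233
gripper_force: 35.3
```

Call:
apply_moves(series=[[0,0,0,0,0,0,0.5],[0,0,0,0,0,0,0.5],[0,0,0,0,0,0,0.6],[0,0,-25,0,0,0,0.6],[0,0,-45,0,0,0,0.65],[0,0,-30,0,0,0,0.65],[35,1,0,0,0,0,0.65],[50,1,0,0,0,0,0.65],[50,1,0,0,0,0,0.65],[50,1,0,0,0,0,0.65],[50,1,0,0,0,0,0.65],[35,1,0,0,0,0,0.65]])

```text
time_s: 25.12
position: [0.4796, -0.0185, 0.1983]
tool_rot: [[-0.001, 1.0, 0.0], [1.0, 0.001, 0.0], [0.0, 0.0, -1.0]]
ft_force: [0.1, -0.7, 0.5]
grip_width: 0.0555
gripper_force: 0.0
```

Call:
apply_moves(series=[[0,0,0,0,0,0,0.65],[0,0,0,0,0,0,0.65]])

```text
time_s: 25.38
position: [0.48, -0.021, 0.1982]
tool_rot: [[-0.0, 1.0, 0.0], [1.0, 0.0, -0.0], [-0.0, 0.0, -1.0]]
ft_force: [0.7, 0.3, -0.2]
grip_width: 0.0555
gripper_force: 0.0
```

```bash
cat > st.py <<'E'
from w import *
def stand(d):
    C=cloud(d);x,y,z=np.moveaxis(C,-1,0);k=np.abs
    def fit(m):
        P=C[m][:,:2].astype(np.float32)
        for _ in range(3):
            vx,vy,px,py=cv2.fitLine(P,cv2.DIST_HUBER,0,.01,.01).ravel();r=(P-[px,py])@np.array([-vy,vx]);P=P[abs(r)<.009]
        return np.array([vx,vy]),np.array([px,py]),len(P)
    t=(z>.0325)&(z<.040)
    yaw0=np.radians(7);R0=np.array([[np.cos(yaw0),-np.sin(yaw0)],[np.sin(yaw0),np.cos(yaw0)]]);L=(C[...,:2]-[.5826,-.0067])@R0
    a=fit(t&(k(L[...,0]-.079)<.016)&(k(L[...,1])<.06));b=fit(t&(k(L[...,1]-.079)<.016)&(k(L[...,0])<.06))
    va=a[0]*np.sign(-a[0][1]);vb=b[0]*np.sign(b[0][0])
    ya=np.arctan2(va[0],-va[1]);yb=np.arctan2(vb[1],vb[0]);c=a[1]+va*np.linalg.solve(np.c_[va,-vb],b[1]-a[1])[0]
    yl=(ya+yb)/2;R=np.array([[np.cos(yl),-np.sin(yl)],[np.sin(yl),np.cos(yl)]]);o=c-R@[.079,.079]
    print('yaws',np.degrees([ya,yb]).round(2),a[2],b[2],'o',o.round(4));return o,R
if __name__=='__main__':
    print(telemetry.observe()['position'].round(4))
    for n in('wrist','top'):
        d=cam(n);o,R=stand(d)
        for p in((.037,.037),(.040,-.029)):print(n,p,(o+R@p).round(4))
    print('small',capz(d,(.474,-.2905),.151,.013))
    print(np.round(R.T@(np.array([.6225,.0429])-o),4))
E
python3 st.py
```

```text
[ 0.48   -0.021   0.1982]
yaws [7.5  7.34] 1260 1419 o [ 0.5811 -0.0062]
wrist (0.037, 0.037) [0.613  0.0353]
wrist (0.04, -0.029) [ 0.6245 -0.0297]
yaws [7.44 7.46] 170 180 o [ 0.581  -0.0069]
top (0.037, 0.037) [0.6129 0.0346]
top (0.04, -0.029) [ 0.6245 -0.0305]
small (array([ 472.9, -290.5]), 12.7, np.int64(94), array([ 473.1, -289.9,  150.4]), (np.float64(432.0), np.float64(214.0)))
[0.0476 0.044 ]
```

Call:
apply_moves(series=[[40,1,0,0,0,0,0.65],[50,1,0,0,0,0,0.65],[50,1,0,0,0,0,0.65],[50,1,0,0,0,0,0.65],[45,0,0,0,0,0,0.65],[20,0,0,0,0,0,0.65],[0,0,0,0,0,0,0.65],[0,0,0,0,0,0,0.65]])

```text
time_s: 26.48
position: [0.4842, 0.2333, 0.1981]
tool_rot: [[0.001, 1.0, -0.0], [1.0, -0.001, -0.0], [-0.0, -0.0, -1.0]]
ft_force: [0.3, -0.1, 0.9]
grip_width: 0.0555
gripper_force: 0.0
```

```bash
python3 - <<'E'
from w import *
print(telemetry.observe()['position'].round(4))
d=cam('wrist');print('brown',capz(d,(.4837,.2337),.149,.017));print('blue',capz(d,(.4685,.3146),.129,.015))
E
```

```text
[0.4842 0.2333 0.1981]
brown (array([484.2, 235.1]), 16.6, np.int64(1336), array([484.2, 236.1, 148.6]), (np.float64(277.0), np.float64(212.0)))
blue (array([468.4, 315. ]), 14.7, np.int64(1142), array([468.7, 315.2, 129.1]), (np.float64(256.0), np.float64(106.0)))
```

Call:
apply_moves(series=[[1.5,0,25,0,0,0,0.65],[0,0,40,0,0,0,0.65],[0,0,27,0,0,0,0.65],[0,0,11,0,0,0,0.65],[0,0,5,0,0,0,0.65],[0,0,0,0,0,0,0.65],[0,0,0,0,0,0,0.2],[0,0,0,0,0,0,0.2],[0,0,0,0,0,0,0.2],[0,0,0,0,0,0,0.2],[0,0,0,0,0,0,0.2]], grip_force=50)

```text
time_s: 27.9
position: [0.4843, 0.2362, 0.0913]
tool_rot: [[-0.0, 1.0, 0.002], [1.0, 0.0, 0.001], [0.001, 0.002, -1.0]]
ft_force: [0.5, 0.6, 6.0]
grip_width: 0.0311
gripper_force: 49.7
```

Call:
apply_moves(series=[[0,0,-10,0,0,0,0.2],[0,0,-30,0,0,0,0.2],[0,0,-30,0,0,0,0.2],[0,0,-10,0,0,0,0.2],[-20,13,0,0,0,0,0.2],[-35,22,0,0,0,0,0.2],[-38,24,0,0,0,0,0.2],[-38,24,0,0,0,0,0.2],[-35,24,0,0,0,0,0.2],[-24,15,0,0,0,0,0.2],[-10,7,0,0,0,0,0.2],[0,0,0,0,0,0,0.2]])

```text
time_s: 29.4
position: [0.6127, 0.0361, 0.1695]
tool_rot: [[0.0, 1.0, -0.001], [1.0, -0.0, 0.0], [0.0, -0.001, -1.0]]
ft_force: [-0.2, 0.3, -2.4]
grip_width: 0.0307
gripper_force: 50.0
```

Call:
apply_moves(series=[[0,0,0,0,0,0,0.2]])

```text
time_s: 29.52
position: [0.6123, 0.0372, 0.1702]
tool_rot: [[-0.001, 1.0, -0.001], [1.0, 0.001, 0.0], [0.0, -0.001, -1.0]]
ft_force: [1.0, 0.1, -2.0]
grip_width: 0.0307
gripper_force: 50.0
```

```bash
python3 - <<'E'
from w import *
s=telemetry.observe();print(s['position'].round(4))
d=cam('wrist');h=.145+s['position'][2]-.0913+.004
print(h,'brown',capz(d,s['position'][:2],h,.017))
E
```

```text
[0.6123 0.0372 0.1702]
0.22786352694806478 brown (array([612.3,  43.2]), 26.3, np.int64(4564), array([612.3,  39.1, 227.4]), (np.float64(276.0), np.float64(286.0)))
```

Call:
apply_moves(series=[[-1.5,0.5,15,0,0,0,0.2],[0,0,25,0,0,0,0.2],[0,0,18,0,0,0,0.2],[0,0,10,0,0,0,0.2],[0,0,5,0,0,0,0.2],[0,0,1,0,0,0,0.2],[0,0,1,0,0,0,0.2],[0,0,1,0,0,0,0.2],[0,0,0,0,0,0,0.2]])

```text
time_s: 30.7
position: [0.6135, 0.0345, 0.0944]
tool_rot: [[-0.0, 1.0, 0.0], [1.0, 0.0, -0.0], [-0.0, 0.0, -1.0]]
ft_force: [1.1, 0.5, -2.6]
grip_width: 0.0309
gripper_force: 50.0
```

Call:
apply_moves(series=[[0,0,0.8,0,0,0,0.2],[0,0,0.8,0,0,0,0.2],[0,0,0,0,0,0,0.2]])

```text
time_s: 31.08
position: [0.6138, 0.0345, 0.0934]
tool_rot: [[-0.0, 1.0, 0.001], [1.0, 0.0, -0.0], [-0.0, 0.001, -1.0]]
ft_force: [-0.5, -0.2, 4.4]
grip_width: 0.0309
gripper_force: 51.2
```

Call:
apply_moves(series=[[0,0,0,0,0,0,0.5],[0,0,0,0,0,0,0.6],[0,0,0,0,0,0,0.65],[0,0,-20,0,0,0,0.65],[0,0,-40,0,0,0,0.65],[0,0,-35,0,0,0,0.65],[40,-20,0,0,0,0,0.65],[50,-26,0,0,0,0,0.65],[50,-26,0,0,0,0,0.65],[50,-26,0,0,0,0,0.65],[50,-26,0,0,0,0,0.65],[40,-21,0,0,0,0,0.65]])

```text
time_s: 32.58
position: [0.4671, 0.3163, 0.1877]
tool_rot: [[-0.001, 1.0, 0.0], [1.0, 0.001, 0.0], [0.0, 0.0, -1.0]]
ft_force: [1.4, -0.1, -0.2]
grip_width: 0.0551
gripper_force: 0.0
```

Call:
apply_moves(series=[[0,0,0,0,0,0,0.65],[0,0,0,0,0,0,0.65]])

```text
time_s: 32.83
position: [0.4685, 0.3142, 0.1875]
tool_rot: [[-0.0, 1.0, 0.0], [1.0, 0.0, -0.0], [-0.0, 0.0, -1.0]]
ft_force: [-0.7, -0.2, -0.0]
grip_width: 0.0555
gripper_force: 0.0
```

```bash
python3 - <<'E'
from w import *
print(telemetry.observe()['position'].round(4))
d=cam('wrist');print('blue',capz(d,(.4685,.315),.129,.015))
d=cam('top');b=capz(d,(.6138,.0345),.151,.017);print('brown',b)
y=np.radians(7.45);R=np.array([[np.cos(y),-np.sin(y)],[np.sin(y),np.cos(y)]]);print(R.T@(b[0]/1000-[.581,-.0066]))
E
```

```text
[0.4685 0.3142 0.1875]
blue (array([468.3, 315.5]), 14.6, np.int64(969), array([468.3, 316.3, 128.8]), (np.float64(277.0), np.float64(210.0)))
brown (array([613.5,  32.3]), 16.5, np.int64(155), array([613.2,  32.1, 150.2]), (np.float64(294.0), np.float64(153.0)))
[0.03726946 0.03435764]
```

Call:
apply_moves(series=[[0.8,0,25,0,0,0,0.65],[0,0,40,0,0,0,0.65],[0,0,30,0,0,0,0.65],[0,0,12,0,0,0,0.65],[0,0,6,0,0,0,0.65],[0,0,0,0,0,0,0.65],[0,0,0,0,0,0,0.15],[0,0,0,0,0,0,0.15],[0,0,0,0,0,0,0.15],[0,0,0,0,0,0,0.15],[0,0,0,0,0,0,0.15]], grip_force=40)

```text
time_s: 34.3
position: [0.4688, 0.3155, 0.0757]
tool_rot: [[-0.0, 1.0, 0.002], [1.0, 0.0, 0.001], [0.001, 0.002, -1.0]]
ft_force: [-0.5, 0.3, 5.8]
grip_width: 0.0275
gripper_force: 39.7
```

Call:
apply_moves(series=[[0,0,-10,0,0,0,0.15],[0,0,-35,0,0,0,0.15],[0,0,-35,0,0,0,0.15],[0,0,-20,0,0,0,0.15],[-25,3,0,0,0,0,0.15],[-45,4,0,0,0,0,0.15],[-50,4,0,0,0,0,0.15],[-50,4,0,0,0,0,0.15],[-50,4,0,0,0,0,0.15],[-50,4,0,0,0,0,0.15],[-50,4,0,0,0,0,0.15],[-27,4,0,0,0,0,0.15]])

```text
time_s: 35.8
position: [0.4993, -0.0339, 0.175]
tool_rot: [[0.002, 1.0, 0.0], [1.0, -0.002, -0.0], [-0.0, 0.0, -1.0]]
ft_force: [-0.8, 0.8, -0.8]
grip_width: 0.0271
gripper_force: 39.8
```

Call:
apply_moves(series=[[0,15,0,0,0,0,0.15],[0,30,0,0,0,0,0.15],[0,35,0,0,0,0,0.15],[0,25,0,0,0,0,0.15],[0,15,0,0,0,0,0.15],[0,0,0,0,0,0,0.15],[0,0,0,0,0,0,0.15]])

```text
time_s: 36.67
position: [0.6188, -0.0316, 0.1748]
tool_rot: [[-0.0, 1.0, -0.0], [1.0, 0.0, 0.0], [0.0, -0.0, -1.0]]
ft_force: [-0.8, 0.7, -1.2]
grip_width: 0.0271
gripper_force: 39.8
```

```bash
python3 - <<'E'
from w import *
print(telemetry.observe()['position'].round(4))
d=cam('wrist');print('brown',capz(d,(.6138,.0335),.151,.017))
E
```

```text
[ 0.6188 -0.0316  0.1748]
brown (array([614. ,  32.8]), 16.7, np.int64(2043), array([614. ,  33.3, 150.8]), (np.float64(269.0), np.float64(132.0)))
```

Call:
apply_moves(series=[[0.5,6,15,0,0,0,0.15],[0,0,35,0,0,0,0.15],[0,0,28,0,0,0,0.15],[0,0,12,0,0,0,0.15],[0,0,4,0,0,0,0.15],[0,0,1,0,0,0,0.15],[0,0,1,0,0,0,0.15],[0,0,0,0,0,0,0.15]])

```text
time_s: 37.72
position: [0.6256, -0.0312, 0.0792]
tool_rot: [[-0.0, 1.0, 0.001], [1.0, 0.0, -0.0], [-0.0, 0.001, -1.0]]
ft_force: [-0.1, -0.4, -0.9]
grip_width: 0.0272
gripper_force: 39.8
```

Call:
apply_moves(series=[[0,0,0.6,0,0,0,0.15],[2,-0.3,0,0,0,0,0.15],[1.5,-0.2,0,0,0,0,0.15],[1.5,-0.2,0,0,0,0,0.15],[1,-0.1,0,0,0,0,0.15],[1,-0.1,0,0,0,0,0.15],[0,0,0,0,0,0,0.15]])

```text
time_s: 38.6
position: [0.6248, -0.0244, 0.0783]
tool_rot: [[-0.0, 1.0, 0.001], [1.0, 0.0, -0.001], [-0.001, 0.001, -1.0]]
ft_force: [0.4, -2.8, 0.2]
grip_width: 0.0267
gripper_force: 40.1
```

```bash
python3 - <<'E'
from w import *
print(telemetry.observe()['position'].round(4))
d=cam('wrist');print('brown',capz(d,(.6138,.0345),.151,.017))
E
```

```text
[ 0.6248 -0.0244  0.0783]
brown (array([613.6,  34.5]), 16.7, np.int64(6774), array([613.8,  35.3, 150.9]), (np.float64(245.0), np.float64(162.0)))
```

Call:
apply_moves(series=[[0,0,0.7,0,0,0,0.15],[0,0,0.6,0,0,0,0.15],[0,0,0,0,0,0,0.15]])

```text
time_s: 39.02
position: [0.625, -0.0245, 0.078]
tool_rot: [[-0.0, 1.0, 0.002], [1.0, 0.0, -0.001], [-0.001, 0.002, -1.0]]
ft_force: [-1.4, -2.5, 8.9]
grip_width: 0.0273
gripper_force: 40.9
```

Firm contact. I'll release, rise and back off, then check everything.

Call:
apply_moves(series=[[0,0,0,0,0,0,0.4],[0,0,0,0,0,0,0.5],[0,0,0,0,0,0,0.5],[0,0,-15,0,0,0,0.5],[0,0,-35,0,0,0,0.5],[0,0,-45,0,0,0,0.5],[0,0,-45,0,0,0,0.5],[0,-40,0,0,0,0,0.5],[0,-50,0,0,0,0,0.5],[0,-30,0,0,0,0,0.5],[0,0,0,0,0,0,0.5],[0,0,0,0,0,0,0.5]])

```text
time_s: 40.52
position: [0.5053, -0.0243, 0.2174]
tool_rot: [[-0.0, 1.0, 0.001], [1.0, 0.0, -0.0], [-0.0, 0.001, -1.0]]
ft_force: [-0.1, -0.5, 0.5]
grip_width: 0.0425
gripper_force: 0.0
```

```bash
python3 - <<'E'
from st import *
s=telemetry.observe();print(s['position'].round(4),s['ft_force'],s['time_s'])
for n in('wrist','top'):
    d=cam(n);o,R=stand(d);b=capz(d,(.6138,.0345),.151,.017);u=capz(d,(.6246,-.0245),.131,.015)
    print(n,b,u,'stand',R.T@(b[0]/1000-o),R.T@(u[0]/1000-o),'dist',np.hypot(*(b[0]-u[0])))
print('small',capz(d,(.474,-.2905),.151,.013))
d2=cam('scene');cv2.imwrite('pics/end.png',cv2.resize(d2['frame'][140:400,180:500],None,fx=2,fy=2)[:,:,::-1])
E
```

```text
[ 0.5053 -0.0243  0.2174] [-0.11635947 -0.52440565  0.47356749] 40.525
yaws [5.37 7.15] 91 1261 o [ 0.5858 -0.0043]
wrist (array([614.2,  32.6]), 16.6, np.int64(1463), array([613.1,  33.1, 150.5]), (np.float64(415.0), np.float64(139.0))) (array([624.1, -28.8]), 15.1, np.int64(856), array([623.1, -27.9, 130.6]), (np.float64(407.0), np.float64(206.0))) stand [0.03220797 0.03354329] [ 0.035356 -0.02857 ] dist 62.19300603765668
yaws [7.11 7.67] 145 182 o [ 0.5824 -0.0063]
top (array([612.9,  32.3]), 16.4, np.int64(153), array([613.2,  32.2, 150. ]), (np.float64(294.0), np.float64(153.0))) (array([624.6, -30.2]), 13.9, np.int64(68), array([627.6, -32.6, 130.3]), (np.float64(321.0), np.float64(148.0))) stand [0.03523661 0.03433202] [ 0.03880018 -0.02915374] dist 63.58569021407254
small (array([ 473.4, -290. ]), 13.0, np.int64(96), array([ 473. , -289.6,  150.8]), (np.float64(432.0), np.float64(214.0)))
```

View pics/end.png

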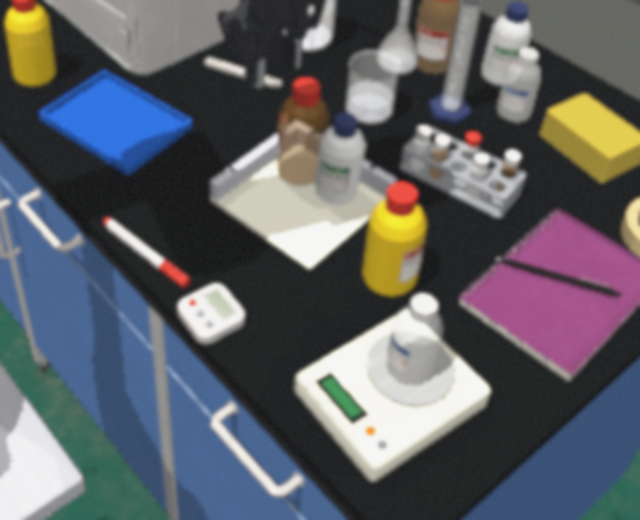

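In the final view all three bottles stand upright: brown at (300,140), blue at (342,160) and small on the pan at (415,340). The timer and marker are untouched. In the stand frame, using the fence fit from when it was clear:

| Check | Measured (mm) | Limit (mm) |
|---|---|---|
| Brown x, y | 38, 34.6 | over 31 |
| Blue x | 40 | over 35 |
| Blue y | -28 | under 5 |
| Blue to brown | 62 | under 72 |

All are inside the limits, so I'll hand in.

```bash
python3 -c "
from rig import env
print(env.close_job())"
```

```text
the job is handed in; nothing more can be done
None
```

The job is handed in, though no verdict came back: by my last measurements the small bottle stands about 1 mm from the pan centre, the brown one is in the corner 3–6 mm off both fences, and the blue-capped one is beside it, about 5 mm off the far fence and 2–4 mm off the brown; all are upright and released, and the timer and marker were left alone.

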